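# Free the child-locked blue tilt-out bin

## Task

Open the blue tilt-out bin: press the white pad of its child-lock hook down through the gap behind the blue front until the front springs ajar, then pull the front out towards the robot until it is fully tilted out. Leave the grey bin shut, and let the blue bin stay open with its hook sprung back up.

Things in the scene. Friction and masses are not known exactly. Their poses are not given: they have to be found in the camera images.
- blue: Blue tilt-out bin, a fixed box 170 mm wide (y), 220 deep (x), 160 high, teak slatted ledge on top; origin amid its underside, z up, front facing its own -x (the robot). A gap 52 mm across (x) and 154 long (y), open above, lies between the blue front's inner face (x = -88 mm) and the ledge (from x = -36). Tops of front and ledge: 160 mm. A canister 85 mm high stands on the ledge, x above 40.
- blue_pad (a point): Centre of the top of the white thumb pad (40 mm along x, 44 along y) of the blue bin's sprung hook, midway across the gap and 12 mm below its rims when up; the bin's axes; it moves down with the hook. In bin frame: x -62, y 0, z 148 mm. The pad's front edge lies 6 mm behind the front's inner face. Hook barbs and steel keepers lie 40 to 52 mm either side, below or within 2 mm of pad height.
- blue_hook (a joint): How far the blue bin's hook is pressed down, m: 0 = up (latched), end stop 0.015. It springs back when let go: 2 N to start, about 6 N at the end stop. From 0.008 on, its two upturned barbs are clear of the keepers and the front is free.
- blue_front (a joint): Tilt of the blue front (12 mm thick) about its foot (bin frame x -94, z 12 mm), rad: shut about 0.016; grows as its top comes towards the robot, end stop 0.5 (top edge 70 mm out, 20 lower). Hook pressed, a spring pops it ajar to about 0.21 (top edge 30 mm out); from there it stays where it is left, by friction, and takes about 2 N at the top edge, pushed from inside, to tilt on.
- grey_front (a joint): The same for the front of the grey bin, a like bin with a like hook that stands beside the blue one: about 0.016 = shut, and it is to stay shut.

How it is judged:
On the way, in this order (a step that is already met when the one before it is completed fails the run):
1. the blue bin's hook is pressed down at least 6 mm (value of joint blue_hook above 0.006 m), for 0.05 s.
2. the blue front is tilted out by at least 0.4 rad (value of joint blue_front above 0.4 rad), for 0.1 s.
At the end, for the whole second after the job is handed in: The blue front is tilted out by at least 0.4 rad (end stop 0.5) and at rest, the blue hook has sprung back to within 3 mm of its top, and the grey front is shut (below 0.06 rad) (value of joint blue_front above 0.4 rad and value of joint blue_hook below 0.003 m and value of joint grey_front below 0.06 rad and velocity of joint blue_front between -0.05 and 0.05 rad/s); the robot touches nothing.
It fails at once if the grey bin's front comes open (beyond 0.06 rad) (value of joint grey_front above 0.06 rad).
It also fails if it takes over 29 s, if anything falls off the work surface, if the arm or the gripper's body presses on something with over 40 N, if the wrist force passes 120 N, or if a joint passes its speed limit or range.

## Robot

A 6-joint arm with a two-finger parallel gripper is mounted at the origin on the work surface. World frame = base frame: x ahead of the robot, y to its left, z up, the work surface at z = 0. Lengths are in m, angles in rad, forces in N, time in s.
With the tool pointing down it reaches from about 0.3 to 0.775 m from the base axis. Payload 14.6 kg.
Tool frame: the origin (TCP) lies at the very end of the fingers, on their centre line; the grasp point (between the pads) lies 19 mm behind it; z points along the fingers, y is the line along which they close (so a half turn about z gives the same grasp; the last joint's range is limited). The gripper opens to 94 mm and grips with 3 to 60 N. Pads are 16 mm wide; open, the fingers measure 119 mm over their backs; the gripper's body (75 mm by 177 mm) begins 78 mm behind the grasp point.
Start: joints at [-1.276, 0.3, 1.521, -0, 1.321, -0.067], TCP at [0.195, -0.514, 0.184] pointing down, gripper open.
Joint ranges: [-3.03, 3.03], [-0.79, 2.21], [0.23, 2.52], [-1.04, 4.18], [0, 3.07], [-2.55, 2.55]. Speed limits (rad/s): [2.22, 2.22, 2.57, 3.14, 3.14, 3.14].

## Interface

Orientations are given as [roll, pitch, yaw] about the fixed x, y, z axes, in that order (R = Rz(yaw) Ry(pitch) Rx(roll)).
In Python, from station import ctrl gives the robot as it stands. The module is installed in compiled form; this text tells all that it offers.
- The arm moves only by the tool play_rows, never from a script. Its argument "commands" is a list of rows, each a list of 7 numbers: the shift along the tool's x, y, z in m, then the turn, a rotation vector about the tool's x, y, z in degrees, then the closure, from -1 (fully open) to 1 (shut). A call has 1 to 20 rows; each row shifts and turns the commanded pose from where the row before left it, along the tool's axes as they then stand; what a row does not reach is not made up. A row lasts 1/12 s, in which the tool goes at most 41.7 mm and 7.16 degrees, less where a joint would pass 70% of its speed; a pose out of reach is approached as far as the arm can. A call is refused whole if a number of a shift passes 0.0417 or a number of a turn 7.16, either way. A call with a gripper value outside its range is refused whole. The fingers move at their own pace and stop on an object; "force" is the grip in N (left out, the last holds). Time passes only in rows, so rows that do not move let the fingers close. It gives the time, the measured TCP pose, the force, the opening and the grip force at its end, in the units of the state.
- ctrl.get_obs(): the state, without advancing time (a new reading comes with each control period).
- ctrl.camera(name): name is "side" or "top" or "wrist"; returns the picture (480x640x3 uint8, blue, green, red); there is no depth.
- ctrl.camera_model(name): a dict with "fx", "fy", "cx", "cy" (pixels), "distortion" ([k1, k2, p1, p2, k3] as OpenCV has them; the pictures are not rectified), "rvec" (rotation vector, rad) and "tvec" (3), from world to camera coordinates, as OpenCV has them. Camera axes: x right, y down, z forward; pixel columns grow to the right and rows downward; lengths in m; the calibration is good to about 2 mm. A picture is of the moment at which its call begins: read the wrist's pose just before it. camera_model takes no time and is no camera call; for the wrist camera it gives the pose at the moment of the call.
- ctrl.hand_in(): hands the job in; it is judged then, once.
The state is a dict: "time_s": time; "qpos": joint angles; "joint_vel": joint speeds; "tau": joint torques, N m; "ee_pos": TCP position; "eef_rot": TCP orientation; "force": force on the tool from outside, world axes, zero at the start; "moment": the same for the moment, N m; "grip_width": finger opening in m; "grip_force": force on a finger pad.
Only numpy, scipy, OpenCV 4.12 (cv2) and the standard library are available. Lean on these libraries where they do the work, as an engineer would, in place of code of your own. Each camera call takes 0.05 s, during which the arm holds its last target. There are 200 camera calls.

## Working session

There is one attempt and no reset: what is moved stays moved. The work goes in short steps, Python scripts to look and compute and a tool call to move; the robot and the scene stay as the last step left them, time stands still between calls to the robot, and variables do not carry over. Pictures are saved under pics/ and viewed, at most 10 in all, crops included, and the job is handed in when it is done.

Besides the shell and the picture viewer there is one more tool, called after "Request:" as name([rows], argument=value, ...), one row to a line, values as JSON. play_rows: Moves the arm, as the interface text tells. Its arguments: {"type":"object","properties":{"commands":{"type":"array","items":{"type":"array","items":{"type":"number"}}},"force":{"type":"number"}},"required":["commands"]}

```bash
mkdir -p pics; python3 - <<'E'
from station import ctrl
import cv2
o=ctrl.get_obs();print(o)
for n in("side","top"):
    print(n,ctrl.camera_model(n)); cv2.imwrite(f"pics/{n}0.png",ctrl.camera(n))
E
```

```text
{'time_s': 0.0, 'qpos': array([-1.27561731e+00,  3.00472329e-01,  1.52158979e+00, -1.65134028e-05,
        1.32070434e+00, -6.66282413e-02]), 'joint_vel': array([ 0.00097935,  0.00187625, -0.00176366,  0.00015736, -0.00020722,
       -0.00061084]), 'tau': array([-2.76929022e-03, -5.31802976e+01, -3.52739382e+01,  7.07623176e-02,
        2.43918254e-02, -8.99471388e-05]), 'ee_pos': array([ 0.19457345, -0.51411867,  0.18308199]), 'eef_rot': array([-3.14042039e+00, -6.21910703e-05,  3.61811318e-01]), 'force': array([0.58172491, 0.03945684, 0.83269974]), 'moment': array([ 0.04964801,  0.00063627, -0.02332804]), 'grip_force': 0.0, 'grip_width': 0.09408493400716787}
side {'fx': 449.5306129482707, 'fy': 449.5306129482707, 'cx': 314.7463818754441, 'cy': 240.11021493584778, 'distortion': array([-0.04647752,  0.        ,  0.        ,  0.        ,  0.        ]), 'rvec': array([ 2.06636446, -0.48962187,  0.3127354 ]), 'tvec': array([-0.5295987 ,  0.2383132 ,  0.57526344])}
top {'fx': 523.1850653438032, 'fy': 523.1850653438032, 'cx': 315.9157939791781, 'cy': 243.540729975054, 'distortion': array([0.04322089, 0.        , 0.        , 0.        , 0.        ]), 'rvec': array([ 2.16936876, -2.17074256,  0.08633718]), 'tvec': array([-0.00722097,  0.61905966,  0.84125177])}
```

View pics/top0.png

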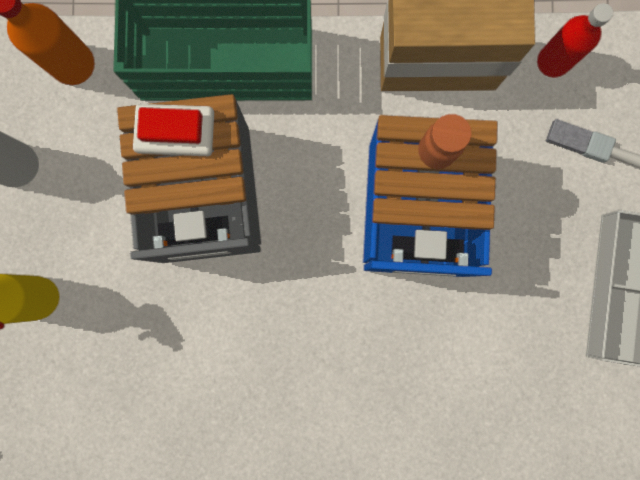

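View pics/side0.png

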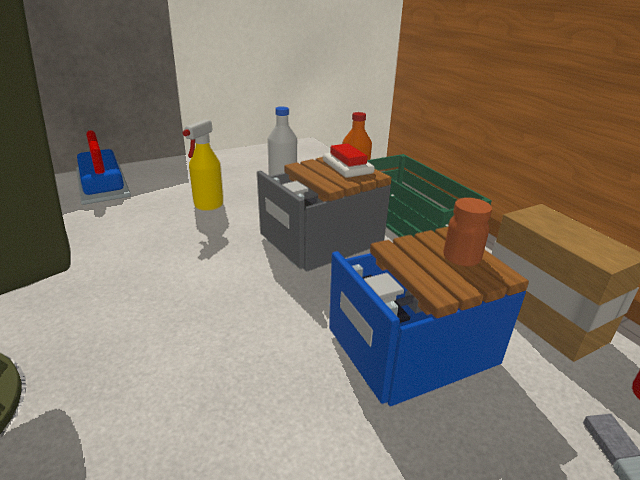

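The top view shows the blue bin at right: pad about (431,244), front rim from (365,267) to (491,271). The side view shows the same bin shut, with the pad about (383,289). I'll enlarge both.

```bash
python3 - <<'E'
import cv2,numpy as np
a=cv2.imread("pics/top0.png")[210:285,350:510]
b=cv2.imread("pics/side0.png")[225:415,320:540]
cv2.imwrite("pics/topc.png",cv2.resize(a,None,fx=5,fy=5,interpolation=2))
cv2.imwrite("pics/sidec.png",cv2.resize(b,None,fx=3,fy=3,interpolation=2))
E
```

```text
(no output)
```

View pics/topc.png

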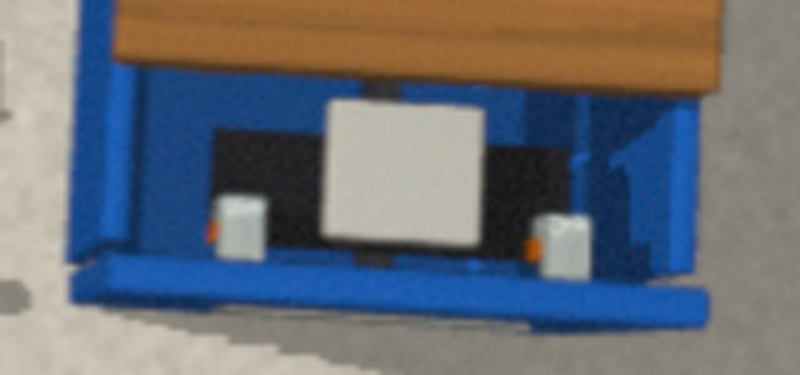

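View pics/sidec.png

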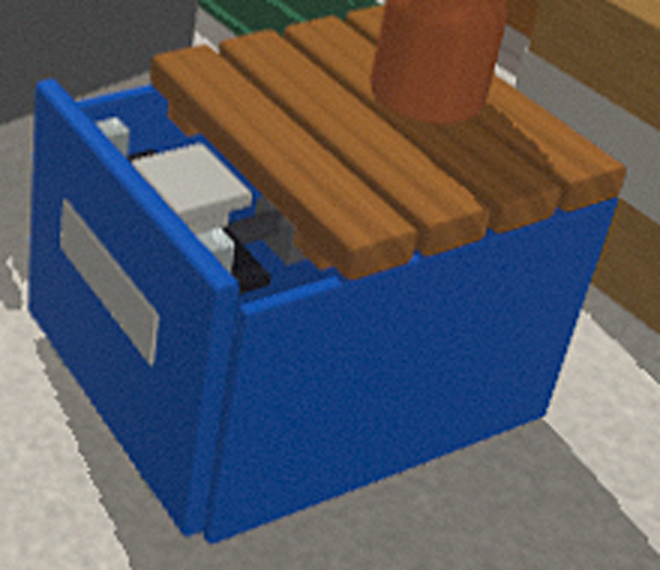

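The crops show the pad corners clearly from above: (328,100), (485,107), (482,246), (321,240). The ledge's front edge runs (115,60)–(720,92). In the side crop, the front's top corners are about (38,82) and (238,283), and the pad's right corner is (250,195).

```bash
cat >h.py <<'E'
from station import ctrl
import cv2,numpy as np
def ray(n,px):
    m=ctrl.camera_model(n);K=np.array([[m['fx'],0,m['cx']],[0,m['fy'],m['cy']],[0,0,1]])
    R=cv2.Rodrigues(m['rvec'])[0];C=-R.T@m['tvec']
    u=cv2.undistortPoints(np.array(px,float).reshape(-1,1,2),K,m['distortion'])[:,0]
    return C,np.c_[u,np.ones(len(u))]@R
def atz(n,px,z):
    C,d=ray(n,px);return C+d*((z-C[2])/d[:,2])[:,None]
def proj(n,P):
    m=ctrl.camera_model(n);K=np.array([[m['fx'],0,m['cx']],[0,m['fy'],m['cy']],[0,0,1]])
    return cv2.projectPoints(np.array(P,float),m['rvec'],m['tvec'],K,m['distortion'])[0][:,0]
E
python3 - <<'E'
from h import *
T=lambda p:(np.array(p)+.5)/5-.5+[350,210]
S=lambda p:(np.array(p)+.5)/3-.5+[320,225]
print("camC",ray("top",[[0,0]])[0],ray("side",[[0,0]])[0])
p=atz("top",T([(328,100),(485,107),(482,246),(321,240)]),.148)
print(p.round(4),p.mean(0).round(4)); print([round(float(np.linalg.norm(p[i]-p[(i+1)%4])),4) for i in range(4)])
l=atz("top",T([(115,60),(720,92)]),.16);print("ledge",l.round(4),np.linalg.norm(l[0]-l[1]))
f=atz("top",T([(108,256),(708,290)]),.16);print("front in",f.round(4))
for e in(p[1]-p[0],l[1]-l[0],f[1]-f[0],p[2]-p[3]):print("yaw",np.degrees(np.arctan2(e[0],-e[1])))
print("side",atz("side",S([(38,82),(222,292),(238,283)]),.16).round(4),atz("side",S([(208,143),(250,195)]),.148).round(4))
E
```

```text
camC [ 0.54068015 -0.01694102  0.89351526] [ 0.28669352 -0.5687436   0.51238026]
[[ 0.628  -0.1508  0.148 ]
 [ 0.6259 -0.1953  0.148 ]
 [ 0.5862 -0.1936  0.148 ]
 [ 0.5879 -0.1481  0.148 ]] [ 0.607 -0.172  0.148]
[0.0446, 0.0397, 0.0455, 0.0402]
ledge [[ 0.6381 -0.089   0.16  ]
 [ 0.6287 -0.2577  0.16  ]] 0.1689736925888338
front in [[ 0.5827 -0.0865  0.16  ]
 [ 0.5732 -0.2527  0.16  ]]
yaw -2.6954596996370492
yaw -3.199204770217426
yaw -3.2663380800354798
yaw -2.1693907496742346
side [[ 0.5754 -0.0892  0.16  ]
 [ 0.565  -0.2556  0.16  ]
 [ 0.574  -0.254   0.16  ]] [[ 0.6319 -0.1548  0.148 ]
 [ 0.625  -0.1968  0.148 ]]
```

Both cameras agree: pad at (0.607, −0.172, 0.148) and bin yaw −3.2°. The pad size and the 26 mm from ledge to pad match the given dimensions. I'll close the fingers, rise, turn tool x onto bin x, and travel to above the pad.

Request:
play_rows([
  [0,0,-0.02,0,0,6,1],
  [0,0,-0.02,0,0,6,1],
  [0,0,-0.02,0,0,6,1],
  [0,0,-0.02,0,0,5.9,1],
  [0.012,-0.011,0,0,0,0,1],
  [0.025,-0.023,0,0,0,0,1],
  [0.025,-0.023,0,0,0,0,1],
  [0.025,-0.023,0,0,0,0,1],
  [0.025,-0.023,0,0,0,0,1],
  [0.025,-0.023,0,0,0,0,1],
  [0.025,-0.023,0,0,0,0,1],
  [0.025,-0.023,0,0,0,0,1],
  [0.025,-0.023,0,0,0,0,1],
  [0.025,-0.023,0,0,0,0,1],
  [0.025,-0.023,0,0,0,0,1],
  [0.025,-0.023,0,0,0,0,1],
  [0.025,-0.023,0,0,0,0,1],
  [0.025,-0.023,0,0,0,0,1],
  [0.025,-0.023,0,0,0,0,1],
  [0.012,-0.012,0,0,0,0,1],
], force=20)

```text
time_s: 1.77
ee_pos: [0.5891, -0.188, 0.2628]
eef_rot: [-3.141, 0.001, -0.053]
force: [0.6, -0.2, -0.2]
grip_width: 0.0006
grip_force: 0.0
```

```bash
cat >st.py <<'E'
from h import *
from scipy.spatial.transform import Rotation as Ro
o=ctrl.get_obs();R=Ro.from_euler('xyz',o['eef_rot']).as_matrix()
y=np.radians(-3.2);Rb=Ro.from_euler('z',y).as_matrix()
org=np.array([.607,-.172,0])-Rb@[-.062,0,0]
print(o['time_s'],o['ee_pos'].round(4),np.degrees(o['eef_rot']).round(2),'F',o['force'].round(1),o['grip_width'])
print('bin frame TCP mm',(1e3*Rb.T@(o['ee_pos']-org)).round(1),'to pad, tool axes',(R.T@(np.array([.607,-.172,.148])-o['ee_pos'])).round(4))
E
python3 st.py
```

```text
1.7667 [ 0.5891 -0.188   0.2628] [-1.7996e+02  6.0000e-02 -3.0600e+00] F [ 0.6 -0.2 -0.2] 0.0005757257888841927
bin frame TCP mm [-79.  -16.9 262.8] to pad, tool axes [ 0.0171 -0.0168  0.1148]
```

Request:
play_rows([
  [0.017,-0.017,0,0,0,0,1],
  [0,0,0.03,0,0,0,1],
  [0,0,0.03,0,0,0,1],
  [0,0,0.03,0,0,0,1],
  [0,0,0,0,0,0,1],
  [0,0,0,0,0,0,1],
])

```text
time_s: 2.27
ee_pos: [0.6046, -0.1744, 0.1731]
eef_rot: [-3.141, 0.003, -0.055]
force: [-1.1, -0.1, 1.0]
grip_width: 0.0003
grip_force: 0.0
```

```bash
python3 st.py; python3 -c "
from h import *
cv2.imwrite('pics/side1.png',cv2.resize(ctrl.camera('side')[150:350,300:560],None,fx=3,fy=3,interpolation=2))"
```

```text
2.2667 [ 0.6046 -0.1744  0.1731] [-1.7996e+02  1.5000e-01 -3.1700e+00] F [-1.1 -0.1  1. ] 0.0002540728709765849
bin frame TCP mm [-64.3  -2.5 173.1] to pad, tool axes [ 0.0023 -0.0025  0.0251]
```

View pics/side1.png

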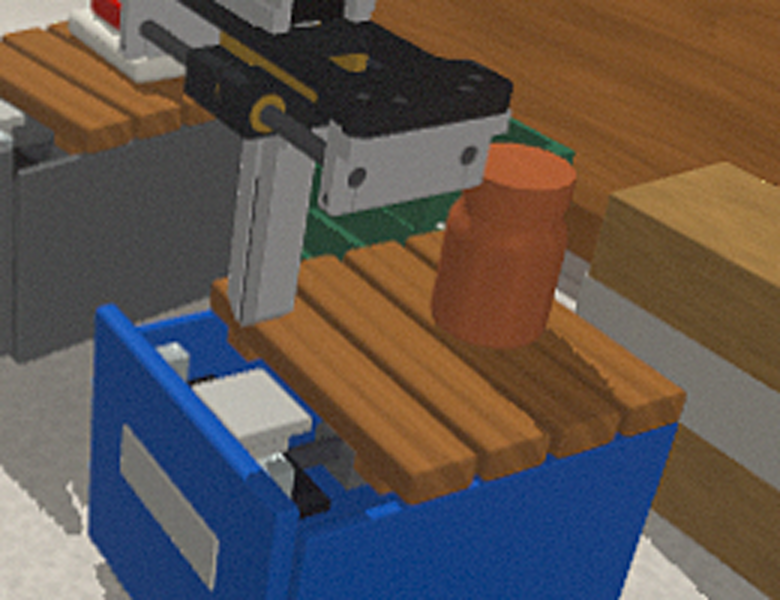

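The closed fingers hang over the gap above the pad, with the tip about (262,320) and the pad centre about (252,402). I'll check the height against the projection.

```bash
python3 -c "
from h import *
o=ctrl.get_obs()
print((proj('side',[o['ee_pos'],[.607,-.172,.148],o['ee_pos']-[0,0,.025]])-[300,150])*3)"
```

```text
[[251.44778398 355.04251408]
 [244.59930523 399.84116767]
 [245.7007981  400.39781227]]
```

The projected TCP (251,355) is about 33 crop pixels below the tip I see. I'll check with the top and side cameras before pressing.

```bash
python3 st.py; python3 -c "
from h import *
a=ctrl.camera('top');b=ctrl.camera('side')
p=ctrl.get_obs()['ee_pos']
E=lambda n:proj(n,[p+[sx*.008,sy*.0125,z] for z in(0,.019) for sx,sy in((1,1),(1,-1),(-1,-1),(-1,1))])
print(p,E('top').round(),E('side').round())
for im,n in((a,'top'),(b,'side')):
  for q in E(n)[:4]: cv2.circle(im,tuple(int(round(v)) for v in q),1,(0,255,255),-1)
A=cv2.resize(a[130:330,330:530],(400,600*2//3));B=cv2.resize(b[200:320,330:450],(400,400))
cv2.imwrite('pics/both.png',np.hstack([A,B]))"
```

```text
2.3167 [ 0.6055 -0.1748  0.175 ] [ 1.7999e+02 -5.0000e-02 -3.1800e+00] F [-0.6 -0.   0.1] 0.000581659729027784
bin frame TCP mm [-63.4  -2.8 175. ] to pad, tool axes [ 0.0014 -0.0028  0.027 ]
[ 0.60590078 -0.17493272  0.17610577] [[428. 237.]
 [446. 237.]
 [446. 249.]
 [428. 249.]
 [430. 236.]
 [449. 236.]
 [450. 248.]
 [431. 248.]] [[384. 262.]
 [395. 271.]
 [385. 274.]
 [374. 264.]
 [385. 250.]
 [396. 259.]
 [386. 262.]
 [375. 252.]]
```

View pics/both.png

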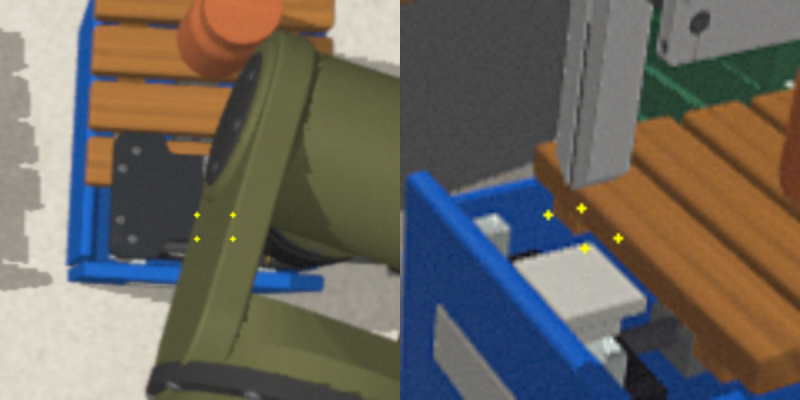

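The side view shows the tip higher than the projection by about 15 pixels, so I need a finer look. I'll take the wrist view plus a side zoom with the projected body corners.

```bash
python3 st.py; python3 -c "
from h import *
w=ctrl.camera('wrist');b=ctrl.camera('side');o=ctrl.get_obs();p=o['ee_pos']
print(p,o['qpos'].round(3))
y=np.radians(-3.2);X=np.array([np.cos(y),np.sin(y),0]);Y=np.array([-np.sin(y),np.cos(y),0])
q=proj('side',[p+sx*.0375*X-.0885*Y+[0,0,.097] for sx in(-1,1)]+[p+sx*.008*X+sy*.0125*Y for sx,sy in((-1,1),(-1,-1),(1,-1))])
print(q.round(1))
for c in q: cv2.circle(b,tuple(int(round(v)) for v in c),1,(0,255,255),-1)
tw=proj('wrist',[p,[.607,-.172,.148]]);print(tw.round(1))
for c in tw: cv2.circle(w,tuple(int(round(v)) for v in c),3,(0,255,255),-1)
cv2.imwrite('pics/w2.png',np.hstack([cv2.resize(w,(400,300)),cv2.resize(b[170:290,350:510],(400,300),interpolation=2)]))"
```

```text
2.4167 [ 0.6059 -0.1749  0.1761] [179.95  -0.18  -3.18] F [-0.  -0.6 -0.2] 0.0007043747429107026
bin frame TCP mm [-62.9  -3.  176.1] to pad, tool axes [ 0.0008 -0.003   0.0281]
[ 0.60568054 -0.17483022  0.17557368] [-0.339  0.485  1.284  0.     1.369  1.287]
[[408.  243.2]
 [464.2 230.1]
 [374.1 264.4]
 [383.9 274.3]
 [394.2 271.6]]
[[324.6 274.5]
 [319.9 257.3]]
```

View pics/w2.png

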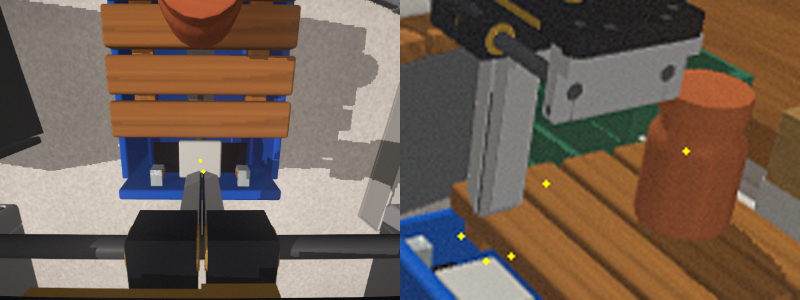

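The wrist view shows the closed tip at (203,171) just in front of the pad's front edge, with the pad centre at about (200,157). Both views suggest the tool sits higher than reported. I'll quantify this from the wrist picture at full size.

```bash
python3 -c "
from h import *
w=ctrl.camera('wrist')
Rb=cv2.Rodrigues(np.array([0,0,np.radians(-3.2)]))[0];org=np.array([.607,-.172,0])-Rb@[-.062,0,0]
B=np.array([[-.042,.022,.148],[-.042,-.022,.148],[-.082,.022,.148],[-.082,-.022,.148],[-.036,.085,.16],[-.036,-.085,.16],[-.088,.085,.16],[-.088,-.085,.16],[-.1,.085,.16],[-.1,-.085,.16]])
q=proj('wrist',B@Rb.T+org);print(q.round(1))
print(ctrl.camera_model('wrist'),-cv2.Rodrigues(ctrl.camera_model('wrist')['rvec'])[0].T@ctrl.camera_model('wrist')['tvec'])
cv2.imwrite('pics/wraw.png',w)
for c in q: cv2.circle(w,tuple(int(round(v)) for v in c),1,(0,255,255),-1)
cv2.imwrite('pics/w3.png',cv2.resize(w[180:340,160:480],(800,400),interpolation=2))"
```

```text
[[285.  227.1]
 [354.9 227.1]
 [286.6 286.1]
 [353.4 286.1]
 [177.  222.1]
 [462.4 222.2]
 [185.6 302.2]
 [454.1 302.2]
 [187.5 319.4]
 [452.3 319.4]]
{'fx': 373.01332816101404, 'fy': 373.01332816101404, 'cx': 322.92502503044096, 'cy': 237.78422251869037, 'distortion': array([-0.01927374,  0.        ,  0.        ,  0.        ,  0.        ]), 'rvec': array([-2.02094844,  2.13596297,  0.28906571]), 'tvec': array([-0.14047349,  0.56619652,  0.5470228 ])} [ 0.68307076 -0.17773069  0.37599387]
```

View pics/w3.png

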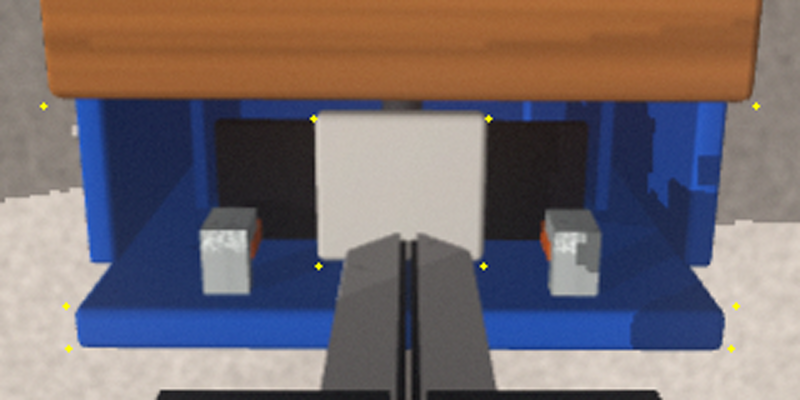

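The wrist view's scale agrees with the reported pose to within about 2 mm. The pad spans (316–487, 112–258) against a prediction of (314–488, 118–266), so the horizontal position is sound. Only the tip length is in doubt, at up to about 19 mm. I'll make a small centring correction and then descend slowly, watching the force.

Request:
play_rows([
  [0.002,-0.003,0.005,0,0,0,1],
  [0,0,0.006,0,0,0,1],
  [0,0,0.006,0,0,0,1],
  [0,0,0.006,0,0,0,1],
  [0,0,0,0,0,0,1],
  [0,0,0,0,0,0,1],
])

```text
time_s: 3.07
ee_pos: [0.6071, -0.1717, 0.1501]
eef_rot: [-3.141, 0.001, -0.055]
force: [-0.1, -0.2, -0.1]
grip_width: -0.0001
grip_force: 0.0
```

```bash
python3 st.py
```

```text
3.0667 [ 0.6071 -0.1717  0.1501] [-1.7999e+02  5.0000e-02 -3.1700e+00] F [-0.1 -0.2 -0.1] -6.836685620833431e-05
bin frame TCP mm [-62.    0.3 150.1] to pad, tool axes [-0.      0.0003  0.0021]
```

Now press in small steps.

Request:
play_rows([
  [0,0,0.003,0,0,0,1],
  [0,0,0.003,0,0,0,1],
  [0,0,0,0,0,0,1],
  [0,0,0,0,0,0,1],
])

```text
time_s: 3.4
ee_pos: [0.6072, -0.1717, 0.1445]
eef_rot: [-3.142, 0.0, -0.055]
force: [-0.2, 0.5, -0.5]
grip_width: 0.0005
grip_force: 0.0
```

Request:
play_rows([
  [0,0,0.003,0,0,0,1],
  [0,0,0.002,0,0,0,1],
  [0,0,0,0,0,0,1],
  [0,0,0,0,0,0,1],
])

```text
time_s: 3.73
ee_pos: [0.6072, -0.1716, 0.1395]
eef_rot: [-3.142, 0.0, -0.055]
force: [-0.4, -0.0, -0.6]
grip_width: 0.0004
grip_force: 0.0
```

No contact at z = 0.1395, so the tips are shorter than reported. I'll keep going down.

Request:
play_rows([
  [0,0,0.003,0,0,0,1],
  [0,0,0.003,0,0,0,1],
  [0,0,0,0,0,0,1],
  [0,0,0,0,0,0,1],
])

```text
time_s: 4.07
ee_pos: [0.6071, -0.1716, 0.1333]
eef_rot: [-3.141, 0.001, -0.055]
force: [0.3, 0.5, 1.1]
grip_width: 0.0007
grip_force: 0.0
```

Request:
play_rows([
  [0,0,0.003,0,0,0,1],
  [0,0,0.003,0,0,0,1],
  [0,0,0,0,0,0,1],
  [0,0,0,0,0,0,1],
])

```text
time_s: 4.4
ee_pos: [0.6071, -0.1716, 0.1274]
eef_rot: [-3.141, 0.0, -0.055]
force: [0.4, 0.1, 0.2]
grip_width: 0.0
grip_force: 0.0
```

Request:
play_rows([
  [0,0,0.003,0,0,0,1],
  [0,0,0,0,0,0,1],
  [0,0,0,0,0,0,1],
])

```text
time_s: 4.65
ee_pos: [0.6073, -0.1717, 0.1246]
eef_rot: [3.142, 0.0, -0.055]
force: [0.3, 0.2, -0.6]
grip_width: 0.0006
grip_force: 0.0
```

```bash
python3 st.py; python3 -c "
from h import *
b=ctrl.camera('side');w=ctrl.camera('wrist')
cv2.imwrite('pics/s4.png',np.hstack([cv2.resize(b[200:320,340:440],(400,480),interpolation=2),cv2.resize(w[180:340,240:400],(400,480),interpolation=2)]))"
```

```text
4.65 [ 0.6073 -0.1717  0.1246] [180.     0.    -3.17] F [ 0.3  0.2 -0.6] 0.0006236400915291902
bin frame TCP mm [-61.8   0.3 124.6] to pad, tool axes [-0.0002  0.0003 -0.0234]
```

View pics/s4.png

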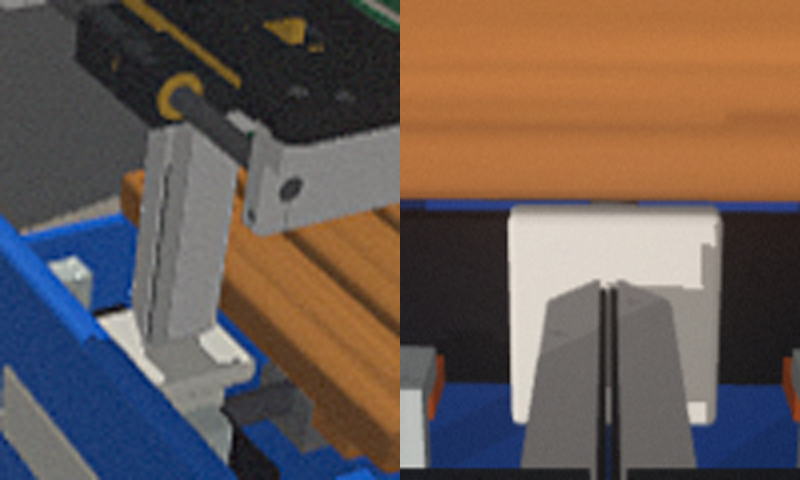

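The side view shows the fingers just above the pad, centred on it. The wrist view agrees, with the tip near (608,285) over a pad spanning 510–720 by 207–422. Continuing down.

Request:
play_rows([
  [0,0,0.003,0,0,0,1],
  [0,0,0.002,0,0,0,1],
  [0,0,0,0,0,0,1],
  [0,0,0,0,0,0,1],
])

```text
time_s: 5.08
ee_pos: [0.6073, -0.1717, 0.1196]
eef_rot: [3.142, -0.0, -0.055]
force: [0.6, -0.0, 1.4]
grip_width: 0.0002
grip_force: 0.8
```

Request:
play_rows([
  [0,0,0.003,0,0,0,1],
  [0,0,0.002,0,0,0,1],
  [0,0,0,0,0,0,1],
  [0,0,0,0,0,0,1],
])

```text
time_s: 5.42
ee_pos: [0.6073, -0.1717, 0.1147]
eef_rot: [3.142, -0.0, -0.055]
force: [-0.8, 0.2, 5.0]
grip_width: 0.0003
grip_force: 2.2
```

Contact began near z ≈ 0.121, and the hook is now about 6 mm down. A little further.

Request:
play_rows([
  [0,0,0.002,0,0,0,1],
  [0,0,0.002,0,0,0,1],
  [0,0,0.001,0,0,0,1],
  [0,0,0,0,0,0,1],
  [0,0,0,0,0,0,1],
  [0,0,0,0,0,0,1],
])

```text
time_s: 5.92
ee_pos: [0.6075, -0.1718, 0.1113]
eef_rot: [3.141, -0.001, -0.055]
force: [-4.8, 0.7, 16.7]
grip_width: 0.0005
grip_force: 8.0
```

```bash
python3 st.py; python3 -c "
from h import *
b=ctrl.camera('side');a=cv2.imread('pics/side0.png')
cv2.imwrite('pics/s5.png',b)
P=[[.577,-.0892,.16],[.565,-.2556,.16]]
print(cv2.absdiff(a,b)[225:330,320:400].max(2).mean(1).round()[::6], cv2.absdiff(a,b)[290:340,330:380].mean())
print([a[300+5*i,345].tolist()+b[300+5*i,345].tolist() for i in range(8)])"
```

```text
5.9167 [ 0.6075 -0.1718  0.1113] [ 1.7997e+02 -7.0000e-02 -3.1700e+00] F [-4.8  0.7 16.7] 0.0005497833961571661
bin frame TCP mm [-61.5   0.3 111.3] to pad, tool axes [-0.0004  0.0003 -0.0367]
[23. 25. 28. 26. 28. 39. 47. 73. 72. 75. 80. 74. 67. 72. 79. 79. 71. 64.] 39.592933333333335
[[100, 104, 107, 111, 62, 31], [105, 109, 106, 111, 60, 29], [105, 110, 112, 110, 57, 30], [106, 64, 39, 112, 58, 29], [105, 58, 31, 112, 119, 121], [103, 52, 25, 110, 113, 116], [108, 59, 31, 106, 94, 89], [108, 58, 30, 111, 59, 33]]
```

The end stop is reached (16.7 N) and the label plate has moved in the side picture, so the front is ajar. The true tip is about 22 mm above the reported TCP. Next I lift, shift towards the robot, and lower between the pad and the front.

Request:
play_rows([
  [0,0,-0.01,0,0,0,1],
  [0,0,-0.013,0,0,0,1],
  [0,0,-0.012,0,0,0,1],
  [0,0,0,0,0,0,1],
  [-0.012,0,0,0,0,0,1],
  [-0.012,0,0,0,0,0,1],
  [-0.012,0,0,0,0,0,1],
  [0,0,0,0,0,0,1],
  [0,0,0,0,0,0,1],
  [0,0,0,0,0,0,1],
])

```text
time_s: 6.8
ee_pos: [0.5717, -0.1697, 0.1444]
eef_rot: [-3.142, 0.0, -0.055]
force: [0.4, 0.1, 0.3]
grip_width: 0.0006
grip_force: 0.0
```

```bash
python3 st.py
```

```text
6.8 [ 0.5717 -0.1697  0.1444] [-180.      0.     -3.17] F [0.4 0.1 0.3] 0.000631788956125702
bin frame TCP mm [-97.3   0.3 144.4] to pad, tool axes [ 0.0353  0.0003 -0.0036]
```

Request:
play_rows([
  [-0.001,0,0.01,0,0,0,1],
  [0,0,0.01,0,0,0,1],
  [0,0,0.01,0,0,0,1],
  [0,0,0.01,0,0,0,1],
  [0,0,0.004,0,0,0,1],
  [0,0,0,0,0,0,1],
  [0,0,0,0,0,0,1],
])

```text
time_s: 7.38
ee_pos: [0.5703, -0.1696, 0.1005]
eef_rot: [-3.142, 0.0, -0.055]
force: [0.7, 0.2, 0.6]
grip_width: 0.0006
grip_force: 0.0
```

Nothing touched on the way down. Now pull towards the robot.

Request:
play_rows([
  [-0.005,0,0,0,0,0,1],
  [-0.005,0,0,0,0,0,1],
  [-0.005,0,0,0,0,0,1],
  [-0.005,0,0,0,0,0,1],
  [-0.005,0,0,0,0,0,1],
  [0,0,0,0,0,0,1],
])

```text
time_s: 7.88
ee_pos: [0.5445, -0.1683, 0.1009]
eef_rot: [3.142, 0.0, -0.056]
force: [-0.2, -0.7, 0.8]
grip_width: 0.0005
grip_force: 0.1
```

Request:
play_rows([
  [-0.004,0,0,0,0,0,1],
  [-0.004,0,0,0,0,0,1],
  [-0.004,0,0,0,0,0,1],
  [0,0,0,0,0,0,1],
  [0,0,0,0,0,0,1],
])

```text
time_s: 8.3
ee_pos: [0.5331, -0.1676, 0.1007]
eef_rot: [-3.142, 0.0, -0.055]
force: [0.6, -0.6, -1.0]
grip_width: 0.0006
grip_force: 0.0
```

```bash
python3 st.py
```

```text
8.3 [ 0.5331 -0.1676  0.1007] [-1.80e+02  3.00e-02 -3.17e+00] F [ 0.6 -0.6 -1. ] 0.0005697378207107629
bin frame TCP mm [-136.1    0.3  100.7] to pad, tool axes [ 0.074   0.0003 -0.0474]
```

Request:
play_rows([
  [-0.003,0,0,0,0,0,1],
  [-0.003,0,0,0,0,0,1],
  [0,0,0,0,0,0,1],
])

```text
time_s: 8.55
ee_pos: [0.5301, -0.1676, 0.102]
eef_rot: [3.14, -0.008, -0.055]
force: [16.9, -1.3, 0.7]
grip_width: 0.0008
grip_force: 7.5
```

Request:
play_rows([
  [-0.003,0,0,0,0,0,1],
  [0,0,0,0,0,0,1],
  [0,0,0,0,0,0,1],
])

```text
time_s: 8.8
ee_pos: [0.5292, -0.1677, 0.103]
eef_rot: [3.14, -0.013, -0.055]
force: [28.7, -0.8, -0.6]
grip_width: 0.0005
grip_force: 12.4
```

```bash
python3 -c "
from h import *
b=ctrl.camera('side')
Rb=cv2.Rodrigues(np.array([0,0,np.radians(-3.2)]))[0];org=np.array([.607,-.172,0])-Rb@[-.062,0,0]
for t in(.016,.21,.3,.4,.45,.5):
  s=.148
  f=lambda y,off:[-.094-s*np.sin(t)+off*np.cos(t),y,.012+s*np.cos(t)+off*np.sin(t)]
  print(t,proj('side',np.array([f(.083,-.006),f(-.083,-.006),f(-.083,.006)])@Rb.T+org).round(1).tolist())
cv2.imwrite('pics/s6.png',cv2.resize(b[220:420,260:500],(720,600),interpolation=2))"
```

```text
0.016 [[329.2, 251.9], [390.2, 321.3], [398.7, 318.6]]
0.21 [[311.5, 258.4], [369.1, 330.4], [378.0, 326.2]]
0.3 [[303.4, 262.5], [359.3, 335.9], [368.2, 330.9]]
0.4 [[294.6, 267.7], [348.6, 342.7], [357.3, 337.1]]
0.45 [[290.3, 270.6], [343.4, 346.4], [351.9, 340.5]]
0.5 [[286.2, 273.6], [338.2, 350.2], [346.6, 344.0]]
```

View pics/s6.png

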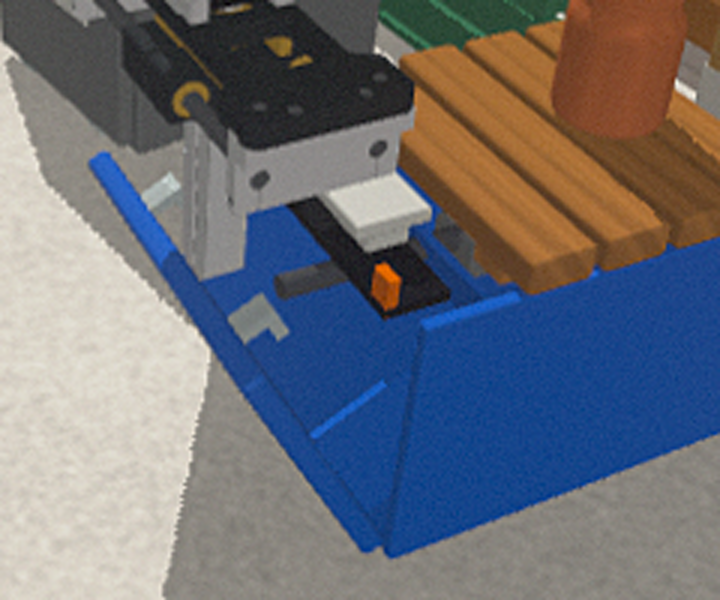

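The side view shows the front fully tilted out: its top corner at (92,158) corresponds to about 0.48 rad, and the force rose at the end stop. The hook's pad is back up. I'll retreat inward slightly and then up.

Request:
play_rows([
  [0.005,0,0,0,0,0,1],
  [0.006,0,0,0,0,0,1],
  [0.006,0,0,0,0,0,1],
  [0,0,0,0,0,0,1],
  [0,0,-0.015,0,0,0,1],
  [0,0,-0.02,0,0,0,1],
  [0,0,-0.025,0,0,0,1],
  [0,0,-0.025,0,0,0,1],
  [0,0,-0.025,0,0,0,1],
  [0,0,-0.01,0,0,0,1],
  [0,0,0,0,0,0,1],
  [0,0,0,0,0,0,1],
  [0,0,0,0,0,0,1],
])

```text
time_s: 9.93
ee_pos: [0.5408, -0.1678, 0.2187]
eef_rot: [-3.141, 0.003, -0.055]
force: [0.1, -0.4, -0.6]
grip_width: 0.0005
grip_force: 0.0
```

```bash
python3 -c "
from h import *
b=ctrl.camera('side');c=cv2.resize(b[220:420,260:500],(720,600),interpolation=2);a=cv2.imread('pics/s6.png')
d=lambda r:cv2.absdiff(a,c)[r].mean()
print('front band diff',d(np.s_[280:560,180:400]),'corner',d(np.s_[150:200,80:140]));print(ctrl.get_obs()['ee_pos'],ctrl.get_obs()['force'])"
```

```text
front band diff 9.462554112554113 corner 8.82488888888889
[ 0.54077268 -0.16784401  0.21874624] [ 0.58097383  0.73627057 -0.64021829]
```

```bash
python3 -c "
from h import *
b=ctrl.camera('side')[220:420,260:500];c=cv2.resize(b,(720,600),interpolation=2);a=cv2.imread('pics/s6.png')
for im in(a,c):
  h=cv2.cvtColor(im,cv2.COLOR_BGR2HSV);m=cv2.inRange(h,(100,120,40),(125,255,255))
  print([int(np.flatnonzero(m[r])[0]) for r in(165,200,240,300,350,400,450,500)])
"
```

```text
[90, 113, 139, 181, 214, 248, 286, 323]
[90, 113, 140, 181, 214, 249, 286, 324]
```

The front's edge has not moved since the fingers left, and the arm is clear. Handing in.

```bash
python3 -c "
from station import ctrl
print(ctrl.hand_in())"
```

```text
the job is handed in; nothing more can be done
None
```

The job is handed in, with no verdict returned: the blue front is fully tilted out (about 0.48 rad by the side camera), its hook looked sprung back up, the grey bin was never touched, and the arm is clear.

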